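# Hang the wash basket to drain

## Robot

A 6-joint arm with a two-finger parallel gripper is mounted at the origin on the work surface. World frame = base frame: x ahead of the robot, y to its left, z up, the work surface at z = 0. Lengths are in m, angles in degrees, forces in N, time in s.
With the tool pointing down it reaches from about 0.35 to 0.725 m from the base axis. Payload 6 kg.
Tool frame: the origin (TCP) lies midway between the tips of the shut fingers; the grasp point (between the pads) lies 19 mm behind it; z points along the fingers, y is the direction in which the jaws open and shut (so a half turn about z gives the same grasp; the last joint's range is limited). The gripper opens to 85 mm and grips with 20 to 120 N. Pads are 22 mm wide; open, the fingers measure 114 mm over their backs; the gripper's body (76 mm by 85 mm) begins 54 mm behind the grasp point. The pads swing forward as they close: fully open they stand 13 mm farther back than shut.
Start: joints at [88.791, 2.303, 4.859, 0, -92.561, -19.12], TCP at [0.208, 0.563, 0.231] pointing down, gripper open.
Joint ranges: [-146.85, 146.85], [-73.84, 115.35], [-62.03, 85.46], [-188.31, 113.3], [-161.28, -10.13], [-171.36, 171.36]. Speed limits (degrees/s): [147.25, 147.25, 172.46, 180, 180, 180].

## Interface

Orientations are given as [roll, pitch, yaw] about the fixed x, y, z axes, in that order (R = Rz(yaw) Ry(pitch) Rx(roll)).
In Python, from station import r gives the robot as it stands.
- The arm moves only by the tool carry_out, never from a script. Its arguments are lists of equal length, an entry for each row: "grip": the opening, from -1 (shut) to 1 (fully open); "travel": the shift along the tool's x, y, z in m, a list of three; "angular": the turn, a rotation vector about the tool's x, y, z in rad, a list of three. In form: {"grip": [grip, ...], "travel": [[x, y, z], ...], "angular": [[wx, wy, wz], ...]}. A call has 1 to 12 rows; each row is the pose to reach, as a shift and turn from the pose measured when the call began, along the tool's axes at that moment; what a row does not reach only later rows make up. A row lasts 1/8 s, in which the tool goes at most 62.5 mm and 10.7 degrees, less where a joint would pass 70% of its speed; a pose out of reach is approached as far as the arm can. A call with a gripper value outside its range is refused whole. The fingers move at their own pace and stop on an object; "grip_force" is the grip in N (left out, the last holds). Time passes only in rows, so rows that repeat a pose let the fingers close. It gives the time, the measured TCP pose, the force and the opening at its end, in the units of the state.
- r.get_state(): the state, without advancing time (a new reading comes with each control period).
- r.grab_frame(name): name is "side" or "top" or "wrist"; returns a dict with "color" (400x640x3 uint8, red, green, blue), "fx", "fy", "cx", "cy" (pixels), "dist" ([k1, k2, p1, p2, k3] as OpenCV has them; the pictures are not rectified), "rvec" (rotation vector, rad) and "tvec" (3), from world to camera coordinates, as OpenCV has them; the wrist camera has in their place "tool_from_camera" (4x4, takes a point from camera to tool coordinates, whose origin is the TCP and whose axes are the flange's). Camera axes: x right, y down, z forward; pixel columns grow to the right and rows downward; lengths in m; the calibration is good to about 2 mm. A picture is of the moment at which its call begins: read the wrist's pose just before it. There is no depth.
- r.sign_off(): hands the job in, once; it reports no verdict.
The state is a dict: "time": time; "qpos": joint angles; "qd": joint speeds; "joint_efforts": joint torques, N m; "eef_pos": TCP position; "orientation": TCP orientation; "ft_force": force on the tool from outside, world axes, zero at the start; "ft_torque": the same for the moment, N m; "gripper_width": opening from 0.0 (shut) to 1.0 (fully open).
Only numpy, scipy, OpenCV 4.12 (cv2) and the standard library are available. Lean on these libraries where they do the work, as an engineer would, in place of code of your own. Each camera call takes 0.05 s, during which the arm holds its last target.

## Task

The basket of freshly washed bushes has to drain. Swing the stand's hook arm round so that its hook is over the middle of the drip pan, and hang the basket on the hook by the raised kink in the middle of its wire bail, so that it hangs still and free above the pan. Keep the basket upright all the time so that nothing falls out, and leave the bottle, the spanner and the tin where they are.

Things in the scene. Friction and masses are not known exactly. Their poses are not given: they have to be found in the camera images.
- stand: drain stand, fixed to the bench: round dark steel foot 110 mm across and 14 mm high, upright steel post 26 mm across to z = 214 mm, arm on top. Origin: on the post's axis at bench level
- swing_arm (a joint): hinge of the stand's level swing arm about the post, rad; stiff (about 0.6 N m), stays where left; stops at -0.9 and 1.5. At 0 the arm points along the stand's own -x; growing values turn it anticlockwise seen from above. The arm is a round steel bar 10 mm thick, axis 228 mm above the bench; hub 36 mm across, top at z = 241 mm
- hub_axis (a point): point on the arm's hinge axis at the height of the arm's bar (z = 228 mm); turns with the arm, whose bar runs along its own -x
- bar_mid (a point): point on the axis of the arm's bar, 150 mm from the hinge axis; a good place to pinch the bar from above
- hook_seat (a point): lowest place of the hook at the arm's end, on the upper surface of its 10 mm bar, 218 mm from the hinge axis, z = 215 mm: here the bail comes to rest. Own -x points outward along the arm. The bar is level up to 200 mm from the hinge, slopes down to the seat and turns up again to the tip; lowest point of the hook z = 205 mm
- hook_tip (a point): top of the hook's upturned tip, 238 mm from the hinge axis, z = 243 mm. The bail must pass over it, coming from outside along the arm, with the basket's rim below the hook
- drip_pan: round black drip pan, fixed on the bench, 240 mm across the rim, 32 mm high. Origin: centre of its underside
- basket: loose slotted steel basket, 100 mm (own x) by 150 mm (own y), rim 55 mm high, 0.26 kg, brass bushes fixed inside. Rigid upright wire bail, 10 mm thick, in its own y-z plane: uprights at y = +-78 mm, level top bars with axis at height 125 mm, and between y = -17 and +17 mm a raised kink (inverted V), peak axis at 140 mm. Same after a half turn. Origin: centre of its underside
- bail_eye (a point): underside of the bail's kink at its peak, 135 mm above the basket's underside: to rest on the hook seat
- bail_left (a point): axis of the bail's level top bar at the basket's own y = +47 mm, height 125 mm: place to grip across the bar from above, leaving the kink free for the hook
- bail_right (a point): the same at the basket's own y = -47 mm
- spray_bottle: white bottle with black cap, 68 mm across, 170 mm high; leave alone. Origin: centre of its underside
- spanner: steel spanner lying flat, 170 mm long along its own x; leave alone. Origin: under its middle
- grease_tin: round tin, 72 mm across, 70 mm high; leave alone. Origin: centre of its underside
Mind the look-alikes: they are no part of the job. Of the things shaped like the drip_pan, the black one is meant.

How it is judged (in metres and radians):
At the end, for the whole second after the job is handed in: Basket hung by its kink (bail_eye within 25 mm of hook_seat), underside over 60 mm above the bench, within 0.25 rad of upright, at rest (under 0.05 m/s, 0.5 rad/s); horizontally, hook seat within 50 mm and basket within 60 mm of the pan's middle (distance between bail_eye and hook_seat below 0.025 m and horizontal distance between hook_seat and drip_pan below 0.05 m and horizontal distance between basket and drip_pan below 0.06 m and height (world z) of basket above 0.06 m and angle between basket's own z axis and vertical below 0.25 rad and linear speed of basket below 0.05 m/s and angular speed of basket below 0.5 rad/s); the robot touches nothing.
It fails at once if the basket is tipped by more than 0.7 rad (angle between basket's own z axis and vertical above 0.7 rad).
It fails at once if the spray bottle is moved by more than 30 mm (distance of spray_bottle from where it was at the start of the episode above 0.03 m).
It fails at once if the spanner is moved by more than 30 mm (distance of spanner from where it was at the start of the episode above 0.03 m).
It fails at once if the grease tin is moved by more than 30 mm (distance of grease_tin from where it was at the start of the episode above 0.03 m).
It also fails if it takes over 72 s, if anything falls off the work surface, if the arm or the gripper's body presses on something with over 40 N, if the wrist force passes 120 N, or if a joint passes its speed limit or range.

## Working session

There is one attempt and no reset: what is moved stays moved. The work goes in short steps, Python scripts to look and compute and a tool call to move; the robot and the scene stay as the last step left them, time stands still between calls to the robot, and variables do not carry over. Pictures are saved under pics/ and viewed, and the job is handed in when it is done.

Besides the shell and the picture viewer there is one more tool, called after "Request:" as a command line: name --argument value ..., lists and objects as JSON in quotes. carry_out: Moves the arm, as the interface text tells. Its arguments: {"type":"object","properties":{"grip":{"type":"array"},"travel":{"type":"array"},"angular":{"type":"array"},"grip_force":{"type":"number"}},"required":["grip","travel","angular"]}

```bash
ls; mkdir -p pics; python3 - <<'E'
from station import r
import cv2,pickle
print(r.get_state())
for n in ["side","top","wrist"]:
    f=r.grab_frame(n); cv2.imwrite(f"pics/{n}0.png",f["color"][:,:,::-1]); pickle.dump(f,open(f"{n}0.pkl","wb"))
    print(n,{k:v for k,v in f.items() if k!="color"})
E
```

```text
pics
{'time': 0.0, 'qpos': array([ 8.87932798e+01,  2.33872159e+00,  4.80152700e+00, -2.76768911e-02,
       -9.25623650e+01, -1.91204467e+01]), 'qd': array([-0.03378355, -0.03850196, -0.02325556, -0.00486726, -0.04046919,
       -0.0848758 ]), 'joint_efforts': array([ 4.11126130e-04, -3.68209791e+01,  3.47410011e+01,  6.93182319e+00,
       -5.43106944e-03,  1.11155219e-05]), 'eef_pos': array([0.20822173, 0.56235053, 0.23026675]), 'orientation': array([ 1.79896876e+02, -6.48526347e-03, -2.03259478e+01]), 'ft_force': array([-0.7811097 , -0.21766298, -0.31140531]), 'ft_torque': array([ 0.0450045 , -0.00917944,  0.03820664]), 'gripper_width': 1.0038970091233688}
side {'fx': 442.41377941385343, 'fy': 442.41377941385343, 'cx': 322.0251995395579, 'cy': 199.60872505170727, 'dist': array([-0.0576326,  0.       ,  0.       ,  0.       ,  0.       ]), 'rvec': array([ 2.16314992, -0.14783575,  0.10527559]), 'tvec': array([-0.4454603 ,  0.15219074,  1.30087916])}
top {'fx': 468.3604535965807, 'fy': 468.3604535965807, 'cx': 324.1085494503628, 'cy': 203.26556407734137, 'dist': array([-0.05832718,  0.        ,  0.        ,  0.        ,  0.        ]), 'rvec': array([ 2.1154287 , -2.16254394,  0.14601959]), 'tvec': array([-7.49549265e-04,  4.83707261e-01,  1.60344497e+00])}
wrist {'fx': 355.1234848579704, 'fy': 355.1234848579704, 'cx': 319.0761578632511, 'cy': 201.90819261682782, 'dist': array([-0.06563842,  0.        ,  0.        ,  0.        ,  0.        ]), 'tool_from_camera': array([[-3.16324544e-04, -9.63137271e-01, -2.69010219e-01,
         6.79756977e-02],
       [ 9.99999881e-01, -2.05111066e-04, -4.41523726e-04,
        -4.76010203e-04],
       [ 3.70070984e-04, -2.69010327e-01,  9.63137221e-01,
        -1.43107102e-01],
       [ 0.00000000e+00,  0.00000000e+00,  0.00000000e+00,
         1.00000000e+00]])}
```

View pics/side0.png

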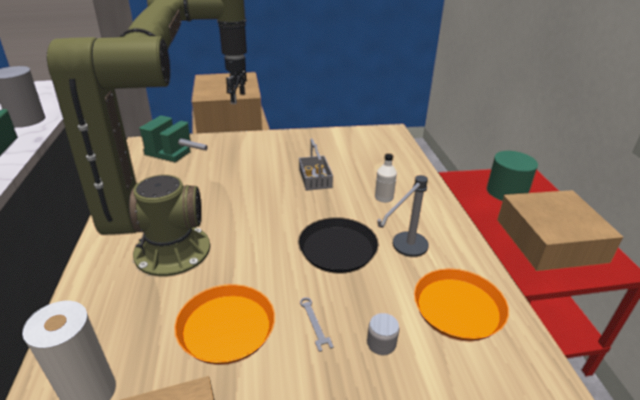

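View pics/top0.png

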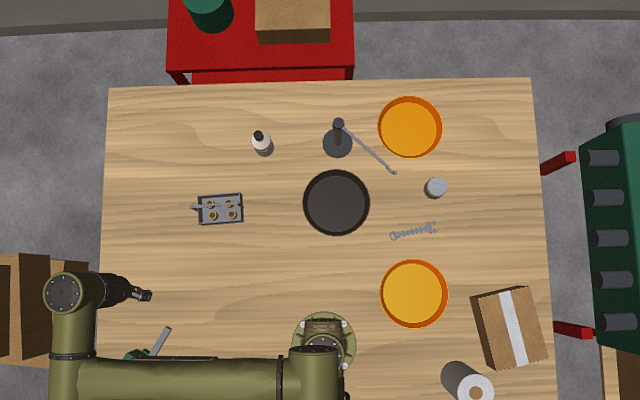

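View pics/wrist0.png

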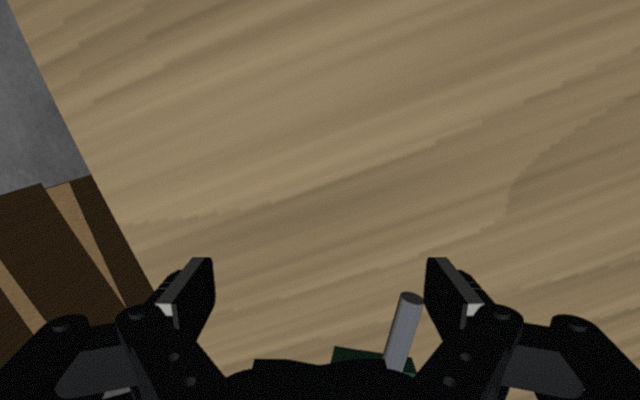

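The black disc at top (336,202) / side (338,244) is the pan meant. The orange ones at top (410,127) and (414,293) are look-alikes. The basket is at top (220,209), and the stand's foot is at (337,143) with its arm running to (393,172). I'll confirm with an enlarged crop.

```bash
cat > h.py <<'E'
import numpy as np,cv2,pickle
from scipy.spatial.transform import Rotation as R
def cam(f):
    K=np.array([[f["fx"],0,f["cx"]],[0,f["fy"],f["cy"]],[0,0,1]])
    return K,f["dist"]
def ray(f,px,pose=None):
    K,d=cam(f); n=cv2.undistortPoints(np.array([[px]],float),K,d)[0,0]
    v=np.array([n[0],n[1],1.])
    if "rvec" in f:
        Rm=cv2.Rodrigues(f["rvec"])[0]; return -Rm.T@f["tvec"],Rm.T@v
    T=wT(f,pose); return T[:3,3],T[:3,:3]@v
def wT(f,pose):
    T=np.eye(4);T[:3,:3]=R.from_euler('xyz',pose[1],degrees=True).as_matrix();T[:3,3]=pose[0]
    return T@f["tool_from_camera"]
def plane(f,px,z,pose=None):
    o,v=ray(f,px,pose); return o+v*(z-o[2])/v[2]
def proj(f,P,pose=None):
    K,d=cam(f);P=np.atleast_2d(np.array(P,float))
    if "rvec" in f: rv,tv=f["rvec"],f["tvec"]
    else:
        T=np.linalg.inv(wT(f,pose)); rv=cv2.Rodrigues(T[:3,:3])[0];tv=T[:3,3]
    return cv2.projectPoints(P,np.array(rv),np.array(tv),K,d)[0][:,0]
def tri(rays):
    A=np.zeros((3,3));b=np.zeros(3)
    for o,v in rays:
        v=v/np.linalg.norm(v);M=np.eye(3)-np.outer(v,v);A+=M;b+=M@o
    return np.linalg.solve(A,b)
def crop(f,x0,y0,x1,y1,s,name):
    c=f["color"][y0:y1,x0:x1,::-1]; cv2.imwrite(name,cv2.resize(c,None,fx=s,fy=s,interpolation=cv2.INTER_CUBIC))
def ld(n): return pickle.load(open(n+".pkl","rb"))
E
python3 - <<'E'
from h import *
t=ld("top0");s=ld("side0")
crop(t,180,110,420,260,3.3,"pics/topc.png")
crop(s,280,130,440,260,5,"pics/sidec.png")
# black pan
for f,n in((t,'top'),(s,'side')):
    g=f["color"].max(2); m=(g<75).astype(np.uint8)
    nn,l,st,c=cv2.connectedComponentsWithStats(m)
    for i in range(1,nn):
        if st[i,4]>60 and 180<c[i][0]<480 and 100<c[i][1]<290: print(n,st[i],c[i],plane(f,c[i],0.03).round(4))
E
```

```text
top [323 118  29  40 521] [337.62380038 139.43953935] [ 0.7148 -0.0647  0.03  ]
top [254 131   9  10  72] [258.09722222 135.43055556] [0.7372 0.2214 0.03  ]
top [ 303  170   67   66 3398] [336.06180106 201.98940553] [ 0.488  -0.0534  0.03  ]
top [198 193  41  12 101] [213.81188119 196.74257426] [0.5168 0.3788 0.03  ]
top [234 193   9  29  71] [240.47887324 208.33802817] [0.4732 0.2835 0.03  ]
side [416 180  11  13  81] [421.04938272 186.13580247] [0.838  0.2151 0.03  ]
side [ 299  219   78   54 3267] [337.79308234 244.6584022 ] [ 0.4867 -0.0659  0.03  ]
```

View pics/topc.png

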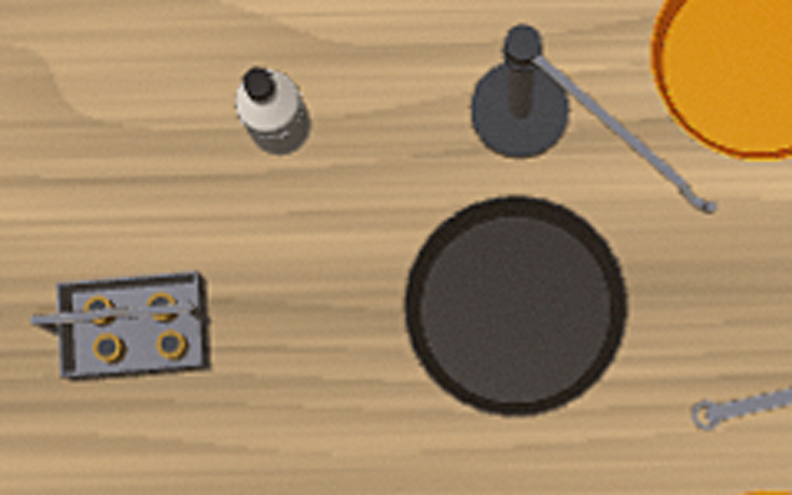

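View pics/sidec.png

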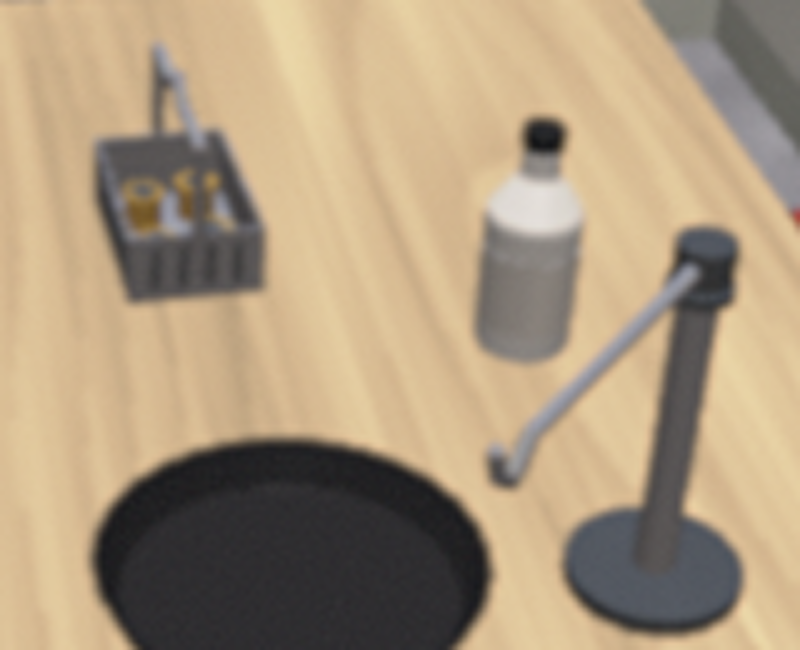

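```bash
python3 - <<'E'
from h import *
t=ld("top0");s=ld("side0")
from scipy.optimize import least_squares
for f,box in((t,(290,160,385,250)),(s,(290,210,390,280))):
    m=np.zeros((400,640),np.uint8);x0,y0,x1,y1=box
    m[y0:y1,x0:x1]=(f["color"].max(2)<75)[y0:y1,x0:x1]
    c=max(cv2.findContours(m,0,1)[0],key=cv2.contourArea)[:,0]
    P=np.array([plane(f,p,0.032)[:2] for p in c])
    q=least_squares(lambda q:np.hypot(*(P-q[:2]).T)-q[2],[.48,-.05,.12],loss='soft_l1',f_scale=.002).x
    print('pan',q.round(4))
ht,hs=(338.5,123.0),(421.4,179)
print('hub',plane(t,ht,.241),plane(s,hs,.241),tri([ray(t,ht),ray(s,hs)]))
a,b=(395.5,172.7),(379.4,220.4)
print('tip',plane(t,a,.24),plane(s,b,.24),tri([ray(t,a),ray(s,b)]))
crop(t,180,180,255,235,10,"pics/bt.png")
crop(s,290,130,340,195,9,"pics/bs.png")
crop(s,370,165,440,265,6,"pics/ss.png")
E
```

```text
pan [ 0.4878 -0.0525  0.1156]
pan [ 0.4876 -0.0598  0.1173]
hub [ 0.70679875 -0.06405703  0.241     ] [ 0.70975016 -0.06815726  0.241     ] [ 0.70951881 -0.06451906  0.23835999]
tip [ 0.54343347 -0.23589678  0.24      ] [ 0.547892   -0.23658099  0.24      ] [ 0.54574607 -0.23635217  0.2395728 ]
```

View pics/bt.png

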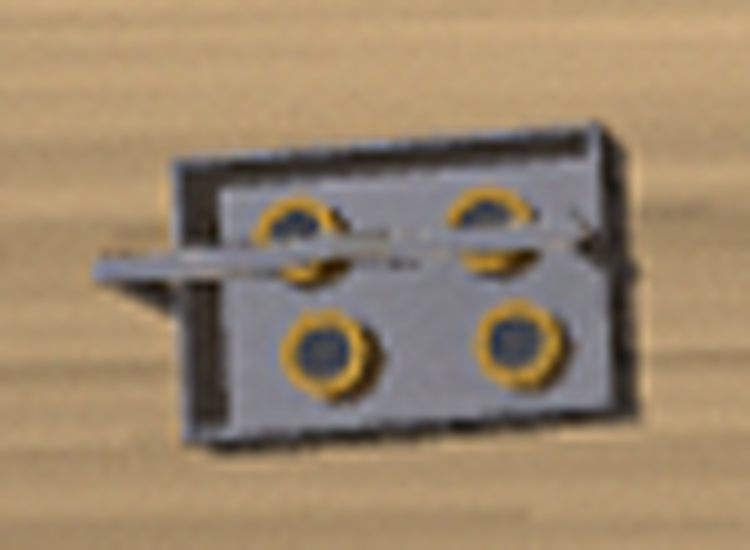

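View pics/bs.png

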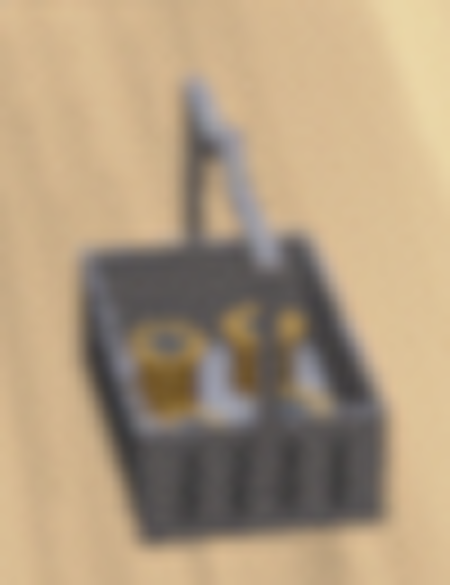

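View pics/ss.png

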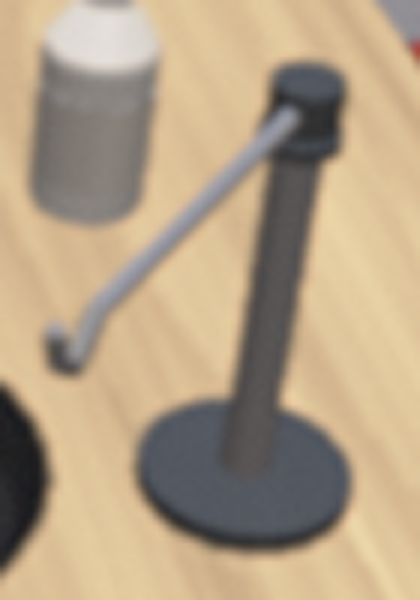

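```bash
cat >> h.py <<'E'
def totool(pose,P):
    "world point -> shift in tool axes"
    return (R.from_euler('xyz',pose[1],degrees=True).inv().apply(np.array(P)-pose[0])).round(4)
def turn(pose,rpy):
    a=R.from_euler('xyz',pose[1],degrees=True);return (a.inv()*R.from_euler('xyz',rpy,degrees=True)).as_rotvec().round(4)
def now():
    from station import r
    s=r.get_state(); return (np.array(s["eef_pos"]),np.array(s["orientation"])),s
E
python3 - <<'E'
from h import *
t=ld("top0");s=ld("side0")
C=[plane(t,(180+u/10-.05,180+v/10),.055) for u,v in((175,158),(600,122),(618,412),(187,440))]
C=np.array(C);print(C.round(4),C.mean(0).round(4))
d=C[0]-C[1]; print('L',np.linalg.norm(d),np.degrees(np.arctan2(d[1],d[0])),np.linalg.norm(C[3]-C[2]),np.linalg.norm(C[0]-C[3]))
# side rim corners
S=np.array([plane(s,(290+u/9,130+v/9),.055) for u,v in((85,250),(305,235),(382,410),(140,432))])
print(S.round(4),S.mean(0).round(4)); d=S[0]-S[3];print(np.degrees(np.arctan2(d[1],d[0])))
a=plane(t,(180+9.5,180+26.8),.125);b=plane(t,(180+59.5,180+23.8),.125);print('bail',a,b,(a+b)/2,np.linalg.norm(a-b))
pose,_=now()
print(totool(pose,(.626,-.209,.30)),turn(pose,(180,0,-90)))
E
```

```text
[[0.5173 0.4304 0.055 ]
 [0.5265 0.2809 0.055 ]
 [0.4247 0.2741 0.055 ]
 [0.4181 0.4244 0.055 ]] [0.4716 0.3524 0.055 ]
L 0.1497791156011559 93.5151418152422 0.15038673927914503 0.09932941873828349
[[0.4257 0.4249 0.055 ]
 [0.5197 0.4277 0.055 ]
 [0.5284 0.2819 0.055 ]
 [0.4317 0.2763 0.055 ]] [0.4764 0.3527 0.055 ]
92.30294841009061
bail [0.46868791 0.43649388 0.125     ] [0.47494179 0.26869311 0.125     ] [0.47181485 0.3525935  0.125     ] 0.16791726483921857
[ 0.6597  0.5784 -0.0686] [ 1.100e-03 -9.000e-04  1.216e+00]
```

Request:
carry_out --grip '[-1,-1,-1,-1,-1,-1,-1,-1,-1,-1,-1,-1]' --travel '[[0.03,0.03,-0.07],[0.06,0.06,-0.07],[0.12,0.1,-0.07],[0.66,0.578,-0.07],[0.66,0.578,-0.07],[0.66,0.578,-0.07],[0.66,0.578,-0.07],[0.66,0.578,-0.07],[0.66,0.578,-0.07],[0.66,0.578,-0.07],[0.66,0.578,-0.07],[0.66,0.578,-0.07]]' --angular '[[0,0,0.15],[0,0,0.3],[0,0,0.45],[0,0,0.6],[0,0,0.75],[0,0,0.9],[0,0,1.05],[0,0,1.216],[0,0,1.216],[0,0,1.216],[0,0,1.216],[0,0,1.216]]' --grip_force 60

```text
time: 1.65
eef_pos: [0.5474, -0.0627, 0.3011]
orientation: [180.0, -0.1, -90.0]
ft_force: [1.0, 1.3, 0.2]
gripper_width: 0.003
```

Request:
carry_out --grip '[-1,-1,-1,-1,-1,-1,-1,-1]' --travel '[[0.05,-0.03,0],[0.1,-0.06,0],[0.148,-0.079,0],[0.148,-0.079,0.0],[0.148,-0.079,0.04],[0.148,-0.079,0.088],[0.148,-0.079,0.088],[0.148,-0.079,0.088]]' --angular '[[0,0,0],[0,0,0],[0,0,0],[0,0,0],[0,0,0],[0,0,0],[0,0,0],[0,0,0]]'

```text
time: 2.65
eef_pos: [0.6269, -0.2108, 0.2161]
orientation: [-179.9, -0.1, -90.0]
ft_force: [-0.8, -0.2, 1.3]
gripper_width: 0.002
```

```bash
python3 - <<'E'
from station import r
from h import *
p,s=now();print(p,s["ft_force"])
f=r.grab_frame("wrist");cv2.imwrite("pics/w1.png",f["color"][:,:,::-1])
f=r.grab_frame("top");crop(f,250,90,450,240,4,"pics/t1.png")
h=np.array([.708,-.065])
for a in np.radians([46.3,30,15,0,-2.6]):
    d=np.array([-np.cos(a),-np.sin(a)]);n=np.array([np.sin(a),-np.cos(a)])
    P=np.r_[h+.16*d+.018*n,p[0][2]];print(P.round(3),totool(p,P))
E
```

```text
(array([ 0.62690648, -0.21083827,  0.21607508]), array([-1.79853195e+02, -1.48942232e-01, -8.99702998e+01])) [-0.75509338 -0.17738111  1.29665406]
[ 0.61  -0.193  0.216] [-0.0177  0.0164 -0.0001]
[ 0.578 -0.161  0.216] [-0.0503  0.0484 -0.0003]
[ 0.558 -0.124  0.216] [-0.0871  0.0687 -0.0004]
[ 0.548 -0.083  0.216] [-0.1279  0.0788 -0.0005]
[ 0.547 -0.076  0.216] [-0.1352  0.0795 -0.0006]
```

View pics/w1.png

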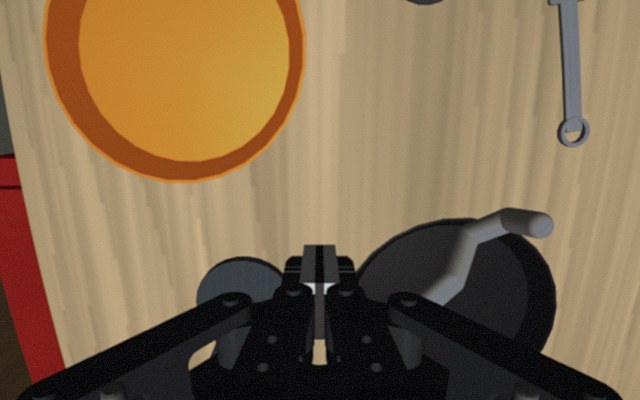

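View pics/t1.png

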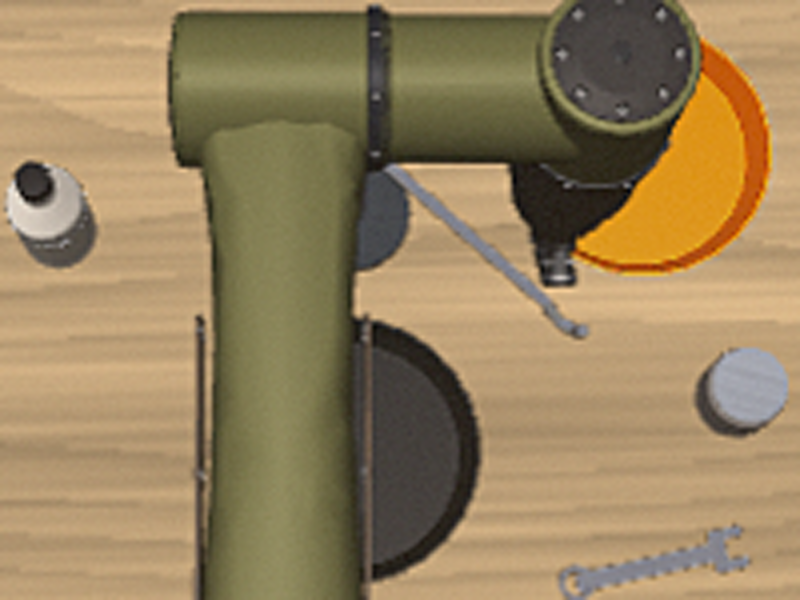

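The fingers are on the -y side of the bar, and the bar and hook sit to their right in the wrist view (hook at 540,225). Now I'll push along the arc.

Request:
carry_out --grip '[-1,-1,-1,-1,-1,-1,-1,-1,-1,-1,-1,-1]' --travel '[[-0.009,0.008,0],[-0.018,0.016,0],[-0.028,0.027,0],[-0.039,0.038,0],[-0.05,0.048,0],[-0.063,0.056,0],[-0.075,0.063,0],[-0.087,0.069,0],[-0.1,0.073,0],[-0.114,0.077,0],[-0.128,0.079,0],[-0.135,0.08,0]]' --angular '[[0,0,0],[0,0,0],[0,0,0],[0,0,0],[0,0,0],[0,0,0],[0,0,0],[0,0,0],[0,0,0],[0,0,0],[0,0,0],[0,0,0]]'

```text
time: 4.25
eef_pos: [0.547, -0.0751, 0.216]
orientation: [-179.8, -0.1, -89.9]
ft_force: [2.5, -4.1, -0.7]
gripper_width: 0.002
```

```bash
python3 - <<'E'
from station import r
from h import *
p,s=now();print(p,s["ft_force"])
f=r.grab_frame("wrist");cv2.imwrite("pics/w2.png",f["color"][:,:,::-1])
f=r.grab_frame("side");crop(f,280,130,440,260,5,"pics/s2.png")
E
```

```text
(array([ 0.54703489, -0.07510205,  0.21603908]), array([-1.79777086e+02, -1.47427877e-01, -8.99486729e+01])) [ 2.52065521 -4.10664065 -0.71804343]
```

View pics/w2.png

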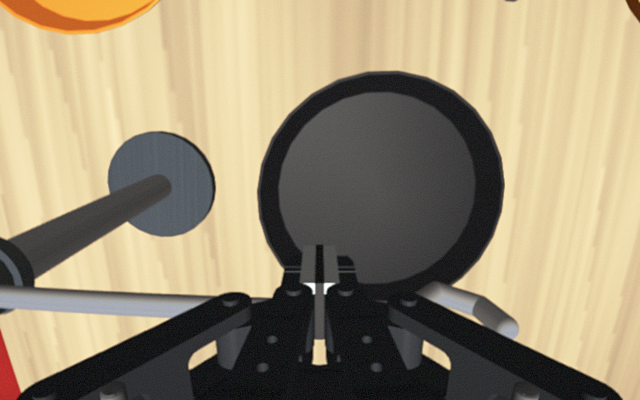

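View pics/s2.png

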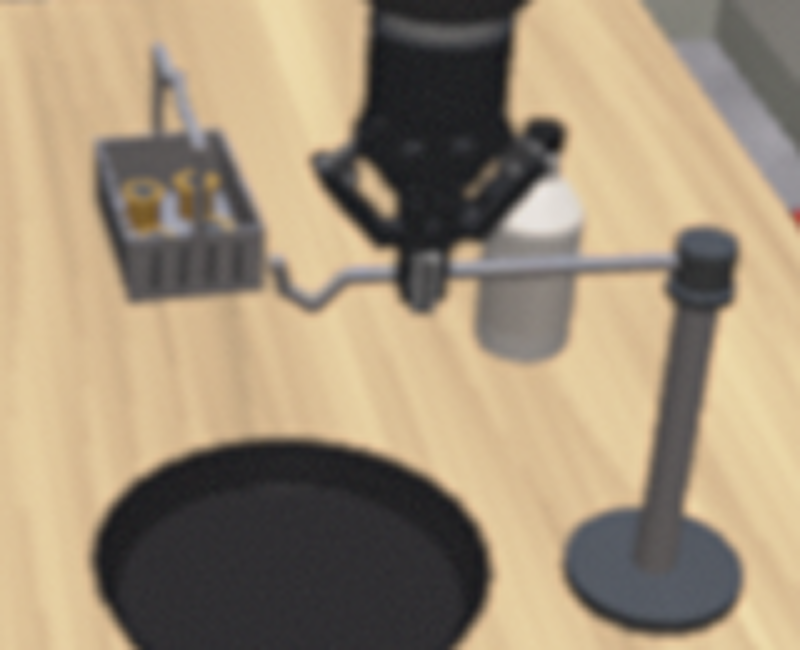

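```bash
python3 - <<'E'
from h import *
s=ld("side0")
tip=plane(s,(280+277/5,130+262/5),.241);seat=plane(s,(280+311/5,130+304/5),.207);hub=plane(s,(280+706/5,130+247/5),.241)
print(tip,seat,hub,np.degrees(np.arctan2(*(tip-hub)[1::-1])))
p,_=now()
B=np.array([.4722,.3525]);yaw=np.radians(2.8);u=np.array([-np.sin(yaw),np.cos(yaw)])
for k in(.047,-.047):
    G=B+k*u;print(G,totool(p,np.r_[G,.216]),turn(p,(180,0,-87.2)))
E
```

```text
[ 0.47307506 -0.05858864  0.241     ] [ 0.49471896 -0.04983977  0.207     ] [ 0.70850349 -0.07011433  0.241     ] 177.19725098053695
[0.46990406 0.39944389] [-0.4744  0.0762 -0.0011] [-0.0032 -0.0016 -0.0474]
[0.47449594 0.30555611] [-0.3805  0.0718 -0.0009] [-0.0032 -0.0016 -0.0474]
```

Request:
carry_out --grip '[-1,-1,-1,-1,-1,-1,0,0.2,0.2,0.2,0.2,0.2]' --travel '[[0.02,0,0],[0.02,0,-0.03],[0.02,0,-0.08],[-0.03,0.01,-0.08],[-0.09,0.02,-0.08],[-0.15,0.03,-0.08],[-0.21,0.04,-0.08],[-0.27,0.05,-0.08],[-0.33,0.06,-0.06],[-0.39,0.07,-0.03],[-0.44,0.076,0.0],[-0.474,0.076,0.0]]' --angular '[[0,0,0],[0,0,0],[0,0,0],[0,0,-0.04],[0,0,-0.047],[0,0,-0.047],[0,0,-0.047],[0,0,-0.047],[0,0,-0.047],[0,0,-0.047],[0,0,-0.047],[0,0,-0.047]]'

```text
time: 5.85
eef_pos: [0.4678, 0.4005, 0.2106]
orientation: [179.8, -0.3, -87.1]
ft_force: [1.0, -0.7, 0.0]
gripper_width: 0.596
```

```bash
python3 - <<'E'
from station import r
from h import *
p,s=now();print(p,s["ft_force"])
f=r.grab_frame("wrist");cv2.imwrite("pics/w3.png",f["color"][:,:,::-1])
pickle.dump((p,f),open("w3.pkl","wb"))
f=r.grab_frame("top");crop(f,180,90,420,240,3.3,"pics/t3.png");pickle.dump(f,open("t3.pkl","wb"))
E
```

```text
(array([0.46776196, 0.40046621, 0.2106354 ]), array([179.83773262,  -0.33655381, -87.10763669])) [ 1.04118554 -0.68448323  0.04031438]
```

View pics/w3.png

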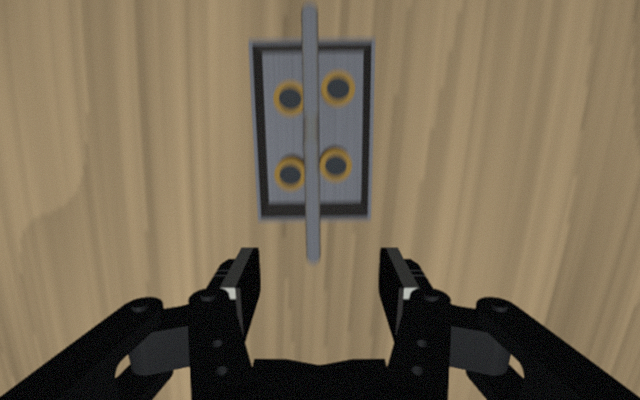

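View pics/t3.png

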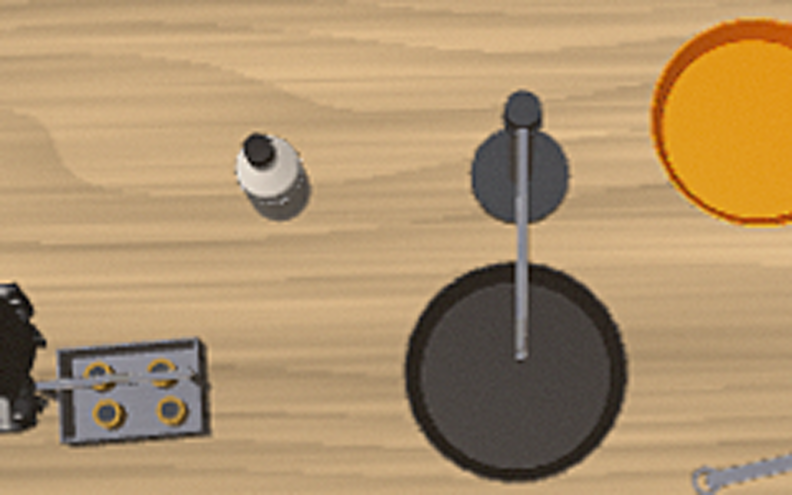

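Wrist view: the bail runs from (308,5) to (313,260), with the basket rim at (252-375, 40-218). Top view: the hook arm lies over the pan's middle, with its tip at crop (521,357).

```bash
python3 - <<'E'
from h import *
p,f=ld("w3");t=ld("t3")
a=plane(f,(313.5,261),.125,p);b=plane(f,(309,5),.125,p);print(a,b,(a+b)/2,np.linalg.norm(a-b))
C=np.array([plane(f,c,.055,p) for c in((249,41),(376,40),(371,218),(260,218))]);print(C.round(4),C.mean(0).round(4))
d=(a-b);yaw=np.degrees(np.arctan2(d[1],d[0]))-90;print('yaw',yaw)
u=d/np.linalg.norm(d); 
c=np.r_[((a+b)/2)[:2],.106];G=c+.047*u;print(G,totool(p,G),turn(p,(180,0,-90+yaw)))
tip=plane(t,(180+521/3.3,90+356/3.3),.243);print('tip',tip)
E
```

```text
[0.4695982  0.43945922 0.125     ] [0.47985333 0.27598279 0.125     ] [0.47472577 0.357721   0.125     ] 0.16379778082295776
[[0.5284 0.2868 0.055 ]
 [0.4285 0.2811 0.055 ]
 [0.42   0.4279 0.055 ]
 [0.5182 0.4327 0.055 ]] [0.4738 0.3571 0.055 ]
yaw 3.589549483668833
[0.47178317 0.4046288  0.106     ] [-0.0046 -0.0045  0.1046] [ 0.0029 -0.0059 -0.0122]
tip [ 0.46833426 -0.05594832  0.243     ]
```

Request:
carry_out --grip '[0.2,0.2,0.2,0.2,0.2,-1,-1,-1,-1,-1,-1]' --travel '[[-0.003,-0.003,0.03],[-0.003,-0.003,0.07],[-0.003,-0.003,0.105],[-0.003,-0.003,0.105],[-0.003,-0.003,0.105],[-0.003,-0.003,0.105],[-0.003,-0.003,0.105],[-0.003,-0.003,0.105],[-0.003,-0.003,0.105],[-0.003,-0.003,0.105],[-0.003,-0.003,0.105]]' --angular '[[0,0,-0.01],[0,0,-0.01],[0,0,-0.01],[0,0,-0.01],[0,0,-0.01],[0,0,-0.01],[0,0,-0.01],[0,0,-0.01],[0,0,-0.01],[0,0,-0.01],[0,0,-0.01]]' --grip_force 90

```text
time: 7.32
eef_pos: [0.4717, 0.4046, 0.1081]
orientation: [-180.0, -0.2, -86.5]
ft_force: [0.2, 0.4, 5.4]
gripper_width: 0.082
```

```bash
python3 - <<'E'
from station import r
from h import *
p,s=now();print(p,s["ft_force"],s["gripper_width"]*85)
f=r.grab_frame("wrist");cv2.imwrite("pics/w4.png",f["color"][:,:,::-1])
f=r.grab_frame("side");crop(f,270,110,350,200,6.5,"pics/s4.png")
E
```

```text
(array([0.47165034, 0.40459854, 0.10808368]), array([-179.97115069,   -0.20779133,  -86.45770697])) [0.17241957 0.4144312  5.36942627] 6.958179554403974
```

View pics/w4.png

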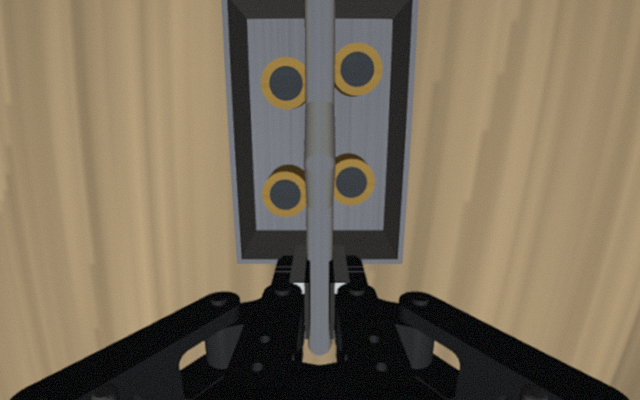

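View pics/s4.png

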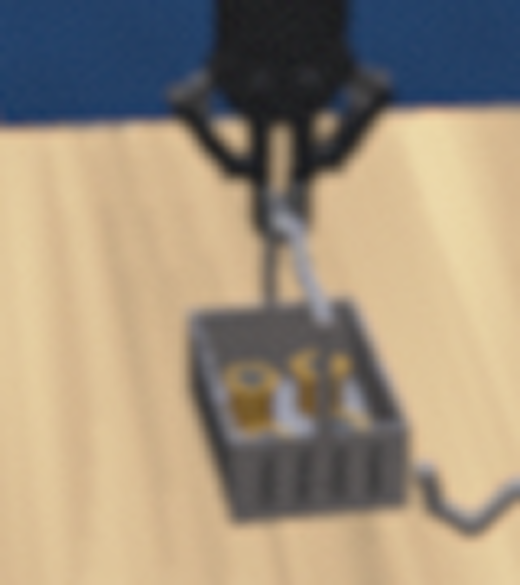

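The bail is held between the pads (bar at (320,100-350)), and the kink is free at rows 100-190. Now a lift and a check for tilt.

Request:
carry_out --grip '[-1,-1,-1,-1,-1]' --travel '[[0,0,-0.01],[0,0,-0.025],[0,0,-0.045],[0,0,-0.06],[0,0,-0.06]]' --angular '[[0,0,0],[0,0,0],[0,0,0],[0,0,0],[0,0,0]]'

```text
time: 8.05
eef_pos: [0.4722, 0.4054, 0.1703]
orientation: [-179.8, -0.1, -86.5]
ft_force: [-0.9, 0.2, -3.3]
gripper_width: 0.081
```

```bash
python3 - <<'E'
from station import r
from h import *
p,s=now();print(p,s["ft_force"],s["ft_torque"],s["gripper_width"]*85)
f=r.grab_frame("wrist");cv2.imwrite("pics/w5.png",f["color"][:,:,::-1]);pickle.dump((p,f),open("w5.pkl","wb"))
f=r.grab_frame("side");crop(f,270,90,350,190,6,"pics/s5.png")
E
```

```text
(array([0.47215811, 0.40540621, 0.17028904]), array([-1.79845543e+02, -6.31323546e-02, -8.64576197e+01])) [-0.86948713  0.21103294 -3.32705894] [ 0.19842014 -0.00165697 -0.03282361] 6.896217829447442
```

View pics/w5.png

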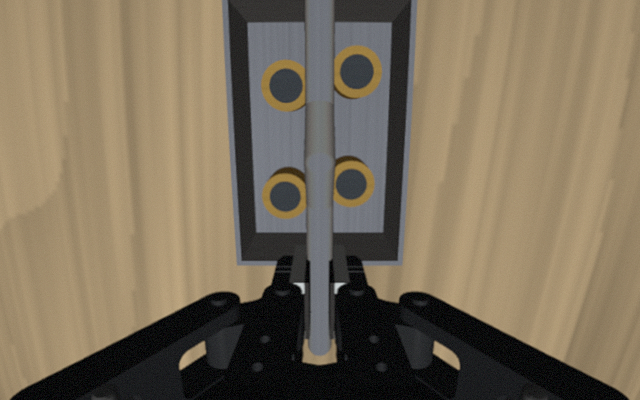

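View pics/s5.png

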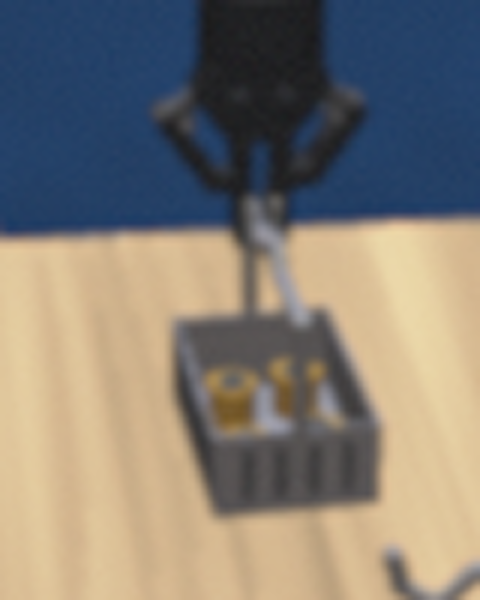

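```bash
python3 - <<'E'
from h import *
p,f=ld("w5")
P=plane(f,(319.5,156),p[0][2]+.037,p);print(P,totool(p,P))
for v in (100,):
    P=plane(f,(319.5,v),p[0][2]+.022,p);print(P,totool(p,P))
E
```

```text
[0.47528383 0.35333856 0.20728904] [ 0.0522 -0.     -0.0369]
[0.47631784 0.33696281 0.19228904] [ 0.0686  0.     -0.0219]
```

Request:
carry_out --grip '[-1,-1,-1,-1,-1,-1,-1,-1,-1,-1,-1,-1]' --travel '[[0.01,0.005,-0.02],[0.035,0.01,-0.045],[0.07,0.02,-0.06],[0.11,0.03,-0.071],[0.15,0.04,-0.071],[0.19,0.05,-0.071],[0.23,0.06,-0.071],[0.27,0.07,-0.071],[0.31,0.08,-0.071],[0.35,0.09,-0.071],[0.38,0.097,-0.071],[0.4,0.099,-0.071]]' --angular '[[0,0,0],[0,0,0.01],[0,0,0.02],[0,0,0.03],[0,0,0.04],[0,0,0.05],[0,0,0.06],[0,0,0.07],[0,0,0.08],[0,0,0.09],[0,0,0.1],[0,0,0.11]]'

```text
time: 9.65
eef_pos: [0.3964, -0.002, 0.2415]
orientation: [-179.9, -0.2, -92.8]
ft_force: [-0.6, -0.4, -2.4]
gripper_width: 0.078
```

```bash
python3 - <<'E'
from station import r
from h import *
p,s=now();print(p,s["ft_force"],s["ft_torque"],s["gripper_width"]*85)
f=r.grab_frame("wrist");cv2.imwrite("pics/w6.png",f["color"][:,:,::-1]);pickle.dump((p,f),open("w6.pkl","wb"))
f=r.grab_frame("side");crop(f,240,90,440,240,4,"pics/s6.png");pickle.dump(f,open("s6.pkl","wb"))
print(totool(p,(.4924,-.0056,.241)),turn(p,(180,0,-92.8)))
E
```

```text
(array([ 0.39641351, -0.0020296 ,  0.24150238]), array([-1.79872298e+02, -1.60846270e-01, -9.28362669e+01])) [-0.60370107 -0.4254831  -2.40974216] [ 0.201923   -0.04825293  0.00278097] 6.671077701005278
[-0.0012 -0.096   0.0007] [-0.0022 -0.0028 -0.0006]
```

View pics/w6.png

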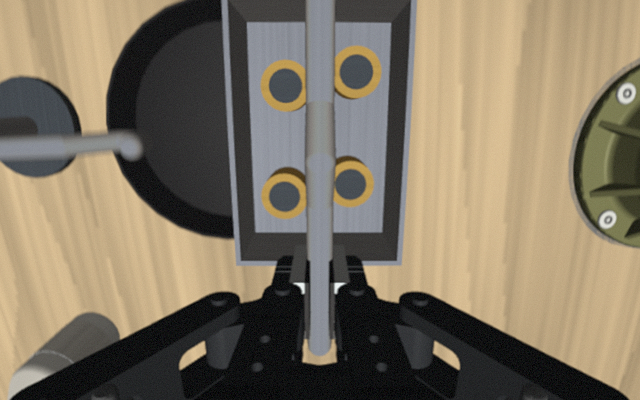

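View pics/s6.png

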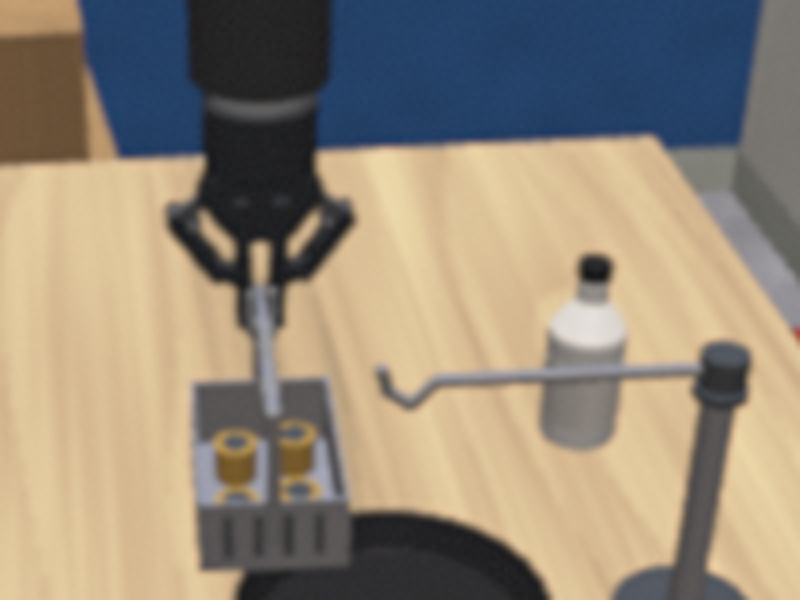

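Wrist view: hook tip at (130,146), kink peak near (320,156), and the arm is close to perpendicular to the bail. I'll compare tip and kink numerically in tool axes.

```bash
python3 - <<'E'
from h import *
p,f=ld("w6");s=ld("s6")
T=plane(f,(132,146),.238,p);K=plane(f,(320,156),p[0][2]+.037,p)
print('tip',T,totool(p,T),'kink',K,totool(p,K))
a=plane(f,(5,147),.233,p);print('bar',a,totool(p,a))
print('tip side',plane(s,(240+381/4,90+367/4),.241), 'seat', plane(s,(240+408/4,90+404/4),.205))
print('rim L', [totool(p,plane(f,c,p[0][2]-.053,p)) for c in ((223,0),(237,264),(412,0),(401,264))])
E
```

```text
tip [ 0.47239593 -0.05676948  0.238     ] [ 0.0509 -0.0786  0.0038] kink [ 0.39354919 -0.05402734  0.27850238] [ 0.0522  0.0002 -0.0369]
bar [ 0.535783   -0.05991701  0.233     ] [ 0.0509 -0.142   0.009 ]
tip side [ 0.47323871 -0.05529985  0.241     ] seat [ 0.49464411 -0.04774341  0.205     ]
rim L [array([ 0.1191, -0.0488,  0.0534]), array([-0.0263, -0.0499,  0.053 ]), array([0.119 , 0.0471, 0.0532]), array([-0.0263,  0.0496,  0.0528])]
```

Request:
carry_out --grip '[-1,-1,-1,-1,-1,-1]' --travel '[[-0.001,-0.015,0],[-0.001,-0.035,0],[-0.001,-0.055,0],[-0.001,-0.08,0],[-0.001,-0.098,0],[-0.001,-0.098,0]]' --angular '[[0,0,0],[0,0,0],[0,0,0],[0,0,0],[0,0,0],[0,0,0]]'

```text
time: 10.5
eef_pos: [0.4947, -0.0059, 0.2413]
orientation: [-180.0, -0.2, -92.9]
ft_force: [-0.0, 0.1, -2.6]
gripper_width: 0.082
```

```bash
python3 - <<'E'
from station import r
from h import *
p,s=now();print(p,s["ft_force"],s["ft_torque"])
f=r.grab_frame("wrist");cv2.imwrite("pics/w7.png",f["color"][:,:,::-1]);pickle.dump((p,f),open("w7.pkl","wb"))
f=r.grab_frame("side");crop(f,270,110,430,230,5,"pics/s7.png");pickle.dump(f,open("s7.pkl","wb"))
E
```

```text
(array([ 0.49472751, -0.00593238,  0.24128114]), array([-179.97101889,   -0.22316454,  -92.92676555])) [-0.01223315  0.1297853  -2.55792418] [ 0.14879163  0.03456324 -0.0223923 ]
```

View pics/w7.png

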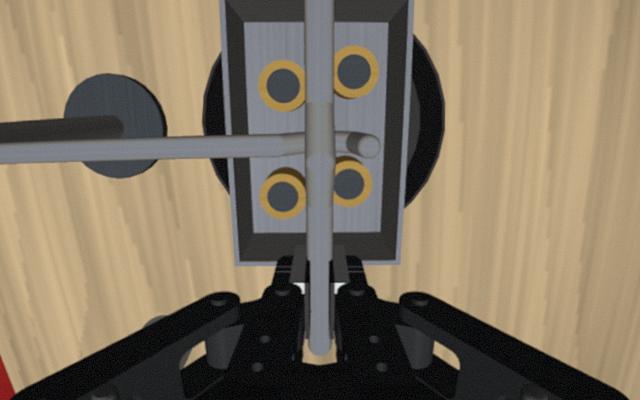

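View pics/s7.png

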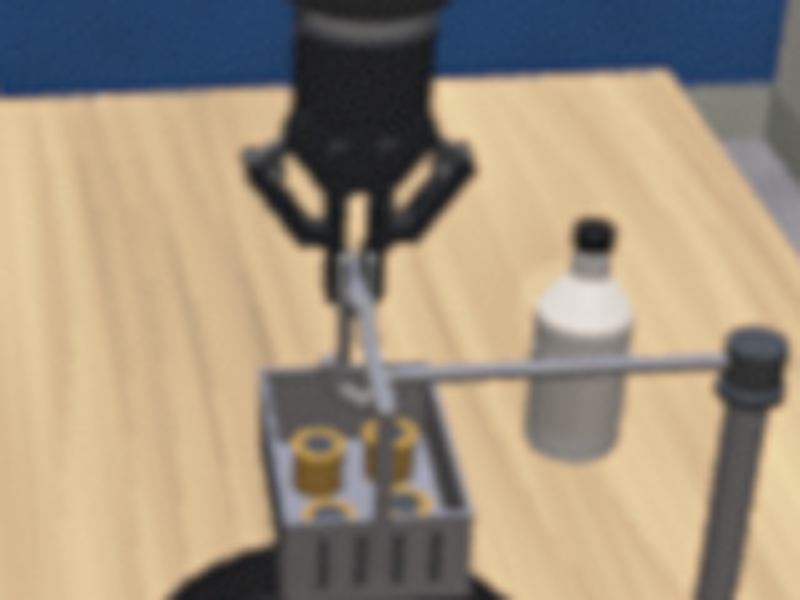

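```bash
python3 - <<'E'
from h import *
p,f=ld("w7")
for px,z in (((370,146),.241),((345,145),.215),((283,145),.233)): 
    print(totool(p,plane(f,px,z,p)))
print(totool(p,plane(f,(320,156),p[0][2]+.037,p)))
E
```

```text
[0.0508 0.0205 0.0005]
[0.0483 0.0123 0.0265]
[ 0.0503 -0.0154  0.0085]
[ 0.0522  0.0002 -0.0368]
```

The bail's kink is above the seat (tip 20 mm outside, lateral error about 1.5 mm). Lowering.

Request:
carry_out --grip '[-1,-1,-1,-1,-1,-1,-1]' --travel '[[-0.0015,0,0.012],[-0.0015,0,0.024],[-0.0015,0,0.034],[-0.0015,0,0.042],[-0.0015,0,0.048],[-0.0015,0,0.052],[-0.0015,0,0.052]]' --angular '[[0,0,0],[0,0,0],[0,0,0],[0,0,0],[0,0,0],[0,0,0],[0,0,0]]'

```text
time: 11.48
eef_pos: [0.495, -0.0055, 0.1923]
orientation: [-179.7, -0.3, -92.9]
ft_force: [-3.0, -1.5, 6.6]
gripper_width: 0.082
```

```bash
python3 - <<'E'
from station import r
from h import *
p,s=now();print(p,s["ft_force"],s["ft_torque"])
f=r.grab_frame("wrist");cv2.imwrite("pics/w8.png",f["color"][:,:,::-1]);pickle.dump((p,f),open("w8.pkl","wb"))
f=r.grab_frame("side");crop(f,270,110,430,230,5,"pics/s8.png");pickle.dump(f,open("s8.pkl","wb"))
E
```

```text
(array([ 0.49498326, -0.00548608,  0.19230631]), array([-179.7011388 ,   -0.2684121 ,  -92.92741847])) [-3.03806903 -1.52383588  6.60333691] [-0.73350171  0.85986576 -0.06405913]
```

View pics/w8.png

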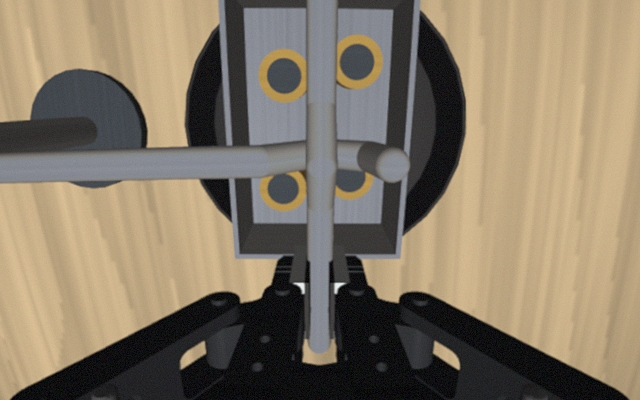

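View pics/s8.png

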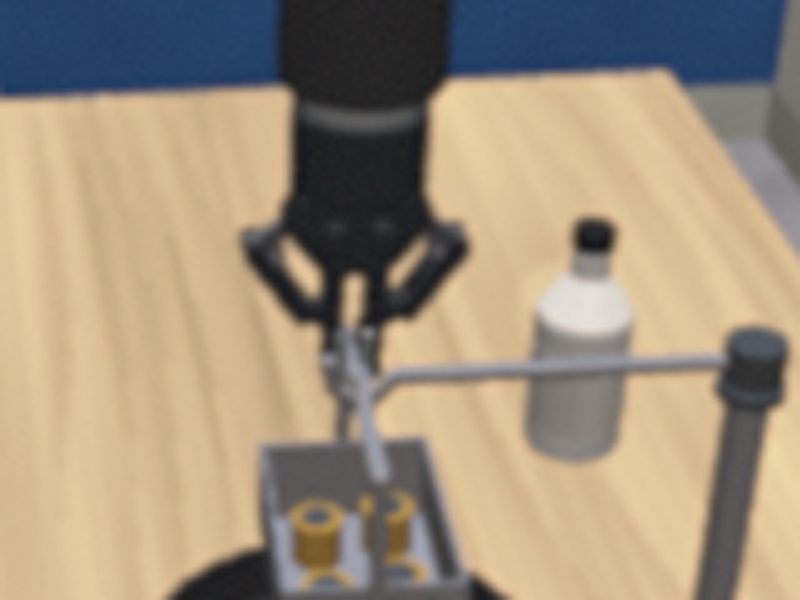

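Contact has been made: the reaction is +6.6 N in z and -3 N in x, so the bail is on the seat's inner slope. I'll ease 4 mm outward.

Request:
carry_out --grip '[-1,-1,-1,-1]' --travel '[[0,0.002,0],[0,0.004,0],[0,0.004,0.001],[0,0.004,0.001]]' --angular '[[0,0,0],[0,0,0],[0,0,0],[0,0,0]]'

```text
time: 12.08
eef_pos: [0.4926, -0.0056, 0.1931]
orientation: [-179.4, -0.3, -92.9]
ft_force: [6.2, -2.3, 3.7]
gripper_width: 0.078
```

```bash
python3 - <<'E'
from station import r
from h import *
p,s=now();print(p,s["ft_force"],s["ft_torque"])
f=r.grab_frame("wrist");crop(f,200,60,440,260,3.2,"pics/w9.png")
for px,z in (((393,165),.241),((380,160),.222),((265,160),.233)): print(totool(p,plane(f,px,z,p)))
E
```

```text
(array([ 0.49259573, -0.0055965 ,  0.19309048]), array([-179.39543123,   -0.26919456,  -92.91692576])) [ 6.18137887 -2.34537049  3.74686831] [-0.89332574 -1.89486884  0.34702625]
[ 0.0514  0.02   -0.0479]
[ 0.0497  0.0197 -0.0289]
[ 0.0514 -0.016  -0.0395]
```

View pics/w9.png

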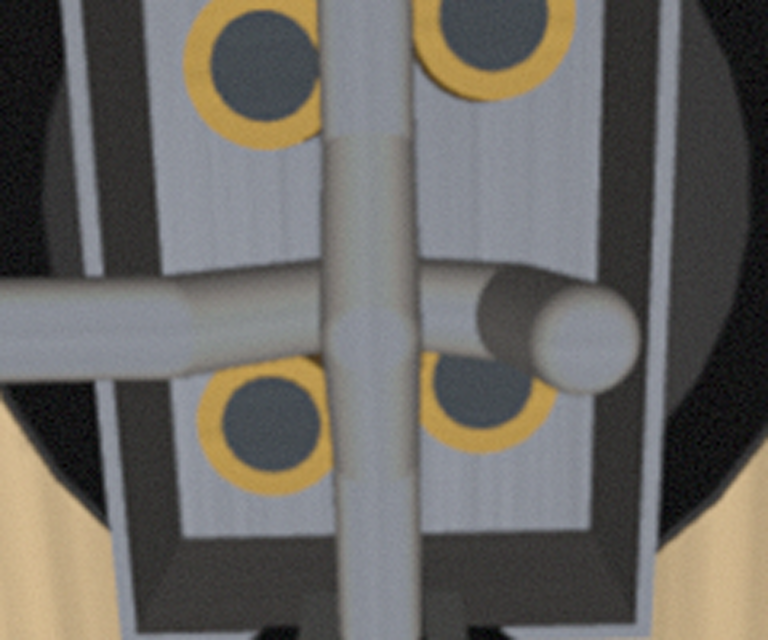

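The bail is now in the hook's trough: the x-force has changed sign, and the peak sits over the bar, between slope and tip. I'll ease back 1.5 mm and release.

Request:
carry_out --grip '[-1,-1,-0.85,-0.7,-0.5,-0.3,-0.1,0,0]' --travel '[[0,-0.0015,0],[0,-0.0015,0],[0,-0.0015,0],[0,-0.0015,0],[0,-0.0015,0],[0,-0.0015,0],[0,-0.0015,0],[0,-0.0015,0],[0,-0.0015,0]]' --angular '[[0,0,0],[0,0,0],[0,0,0],[0,0,0],[0,0,0],[0,0,0],[0,0,0],[0,0,0],[0,0,0]]'

```text
time: 13.25
eef_pos: [0.4941, -0.0056, 0.1931]
orientation: [-179.4, -0.3, -92.9]
ft_force: [0.2, 0.6, 0.1]
gripper_width: 0.501
```

```bash
python3 - <<'E'
from station import r
from h import *
p,s=now();print(p,s["ft_force"],s["ft_torque"],s["gripper_width"])
f=r.grab_frame("wrist");cv2.imwrite("pics/w10.png",f["color"][:,:,::-1])
f=r.grab_frame("side");crop(f,270,110,430,260,4.5,"pics/s10.png")
E
```

```text
(array([ 0.49408434, -0.00563444,  0.19309017]), array([-179.39974768,   -0.2669184 ,  -92.91438484])) [0.15273268 0.60439812 0.08418939] [ 0.02245391  0.09407782 -0.00284465] 0.5014850761772754
```

View pics/w10.png

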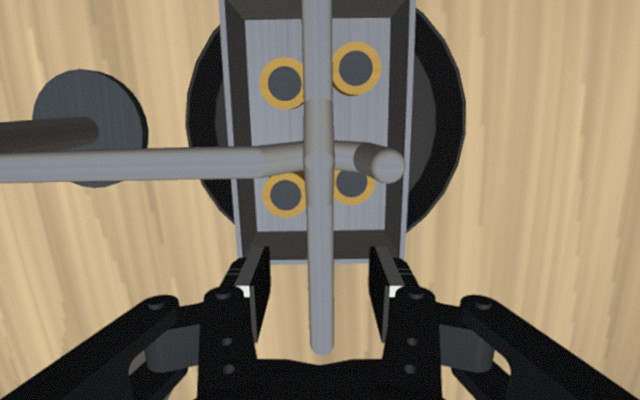

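View pics/s10.png

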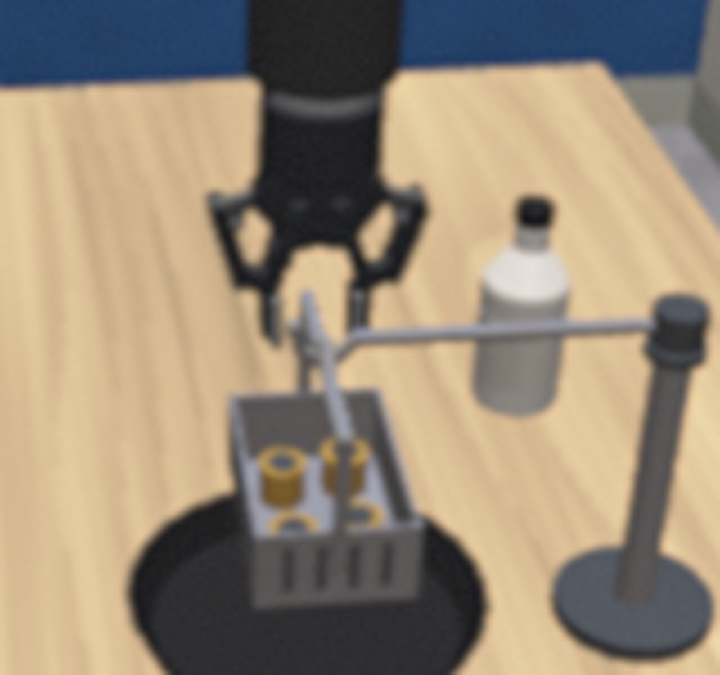

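It hangs by the kink, and the bail is clear of both pads. I'll retreat straight up, then aside.

Request:
carry_out --grip '[0,0,0,0,0,0,0,0,0,0,0,0]' --travel '[[0,0,-0.01],[0,0,-0.025],[0,0,-0.045],[0,0,-0.07],[0,0,-0.1],[0,0,-0.13],[-0.05,0,-0.13],[-0.1,0,-0.13],[-0.15,0,-0.13],[-0.2,0,-0.13],[-0.25,0,-0.13],[-0.25,0,-0.13]]' --angular '[[0,0,0],[0,0,0],[0,0,0],[0,0,0],[0,0,0],[0,0,0],[0,0,0],[0,0,0],[0,0,0],[0,0,0],[0,0,0],[0,0,0]]'

```text
time: 14.85
eef_pos: [0.5051, 0.2476, 0.3214]
orientation: [-179.5, -0.3, -92.7]
ft_force: [-0.9, -0.6, -0.1]
gripper_width: 0.501
```

```bash
python3 - <<'E'
from station import r
from h import *
p,s=now();print(p,s["time"],s["ft_force"])
fs=[r.grab_frame("side") for _ in range(6)]; 
for g in fs: print(np.abs(g["color"][150:280,290:400].astype(float)-fs[0]["color"][150:280,290:400]).mean().round(2))
f=fs[-1];crop(f,270,110,430,260,4.5,"pics/s11.png");pickle.dump(f,open("s11.pkl","wb"))
f=r.grab_frame("top");crop(f,230,90,460,260,3.4,"pics/t11.png");pickle.dump(f,open("t11.pkl","wb"))
E
```

```text
(array([0.50513118, 0.24756971, 0.32139555]), array([-179.47550159,   -0.31753037,  -92.720009  ])) 14.85 [-0.86610853 -0.62431476 -0.08553095]
0.0
0.77
0.77
0.77
0.77
0.77
```

View pics/s11.png

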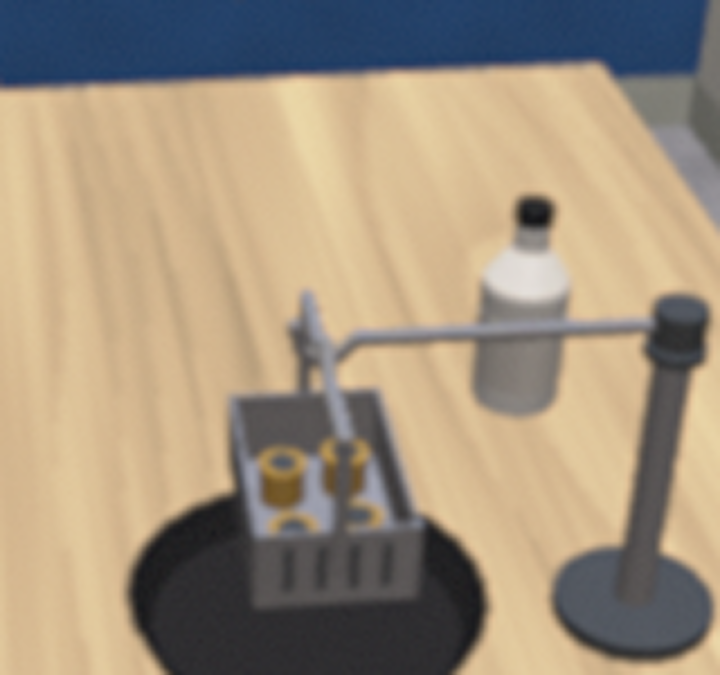

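View pics/t11.png

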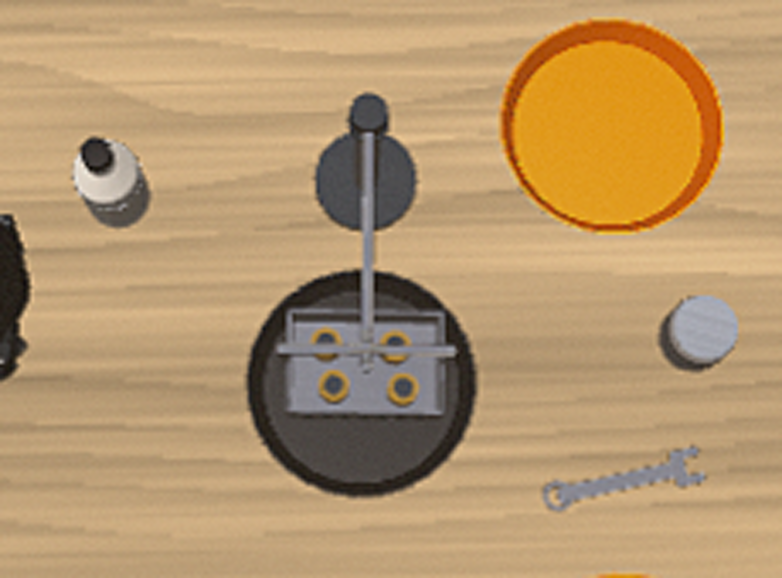

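Request:
carry_out --grip '[0,0,0,0,0,0,0,0]' --travel '[[0,0,0],[0,0,0],[0,0,0],[0,0,0],[0,0,0],[0,0,0],[0,0,0],[0,0,0]]' --angular '[[0,0,0],[0,0,0],[0,0,0],[0,0,0],[0,0,0],[0,0,0],[0,0,0],[0,0,0]]'

```text
time: 16.2
eef_pos: [0.5056, 0.2438, 0.3227]
orientation: [-179.4, -0.2, -93.0]
ft_force: [0.6, -0.1, -0.5]
gripper_width: 0.502
```

```bash
python3 - <<'E'
from station import r
from h import *
s11=ld("s11");t=ld("t11");t0=ld("top0")
f=r.grab_frame("side");a=f["color"][150:260,300:370].astype(float);b=s11["color"][150:260,300:370].astype(float)
print('diff basket',np.abs(a-b).mean(),'bg',np.abs(f["color"][300:390,200:300].astype(float)-s11["color"][300:390,200:300]).mean(),
 cv2.phaseCorrelate(a.mean(2),b.mean(2)))
C=np.array([plane(t,(230+u/3.4,90+v/3.4),.135) for u,v in((289,310),(444,310),(444,415),(287,415))]);print(C.round(3),C.mean(0))
for n,(x0,y0,x1,y1) in dict(bottle=(240,120,280,160),tin=(420,170,455,205),spanner=(385,215,445,245)).items():
    print(n,cv2.phaseCorrelate(t["color"][y0:y1,x0:x1].astype(float).mean(2),t0["color"][y0:y1,x0:x1].astype(float).mean(2)))
E
```

```text
diff basket 0.8203030303030303 bg 0.9352592592592592 ((-0.010809599005263237, 0.0074705982295668605), 0.9956998980276528)
[[ 0.543  0.016  0.135]
 [ 0.54  -0.135  0.135]
 [ 0.437 -0.131  0.135]
 [ 0.44   0.02   0.135]] [ 0.49012917 -0.05741589  0.135     ]
bottle ((0.02168030260310516, -0.02128405974253056), 0.9925337673015926)
tin ((0.027761517885327436, -0.002815470802229214), 1.0085359151634432)
spanner ((-0.11865242657551889, 0.08319904530357292), 0.9866849612902671)
```

The basket is still, its middle is about 2 mm from the pan's middle, and the other things haven't moved. Handing in.

```bash
python3 - <<'E'
from station import r
print(r.sign_off())
E
```

```text
the job is handed in; nothing more can be done
None
```

I pushed the stand's arm round with the shut fingers until its hook was over the middle of the black pan. Then I lifted the basket by the left of its bail, brought the kink in over the hook tip from outside, lowered it onto the seat, let go and retreated. I handed in at about 16 s of the 72 s allowed, and no verdict was reported.

**Last checks:**
- **Position:** the basket's middle measured (0.490, -0.057) and the pan's about (0.488, -0.056), so they are about 2 mm apart. The hook seat, worked out from the hub and arm angle, is about as close.
- **Hang:** the kink sits in the hook trough in the wrist view taken at release. The basket looks upright and showed no motion between pictures more than 1 s apart. I didn't measure its final tilt or height above the bench as numbers; the rim corners only fit the expected hanging height.
- **Other things:** the bottle, spanner and tin all match their starting pictures to within about 0.15 pixel (under 1 mm). The gripper is well clear.

**Small disagreements:** the side and top cameras differed by up to about 7 mm on the pan's position, within tolerance. The bail touched the hook about 4 mm higher than I had worked out. It first landed on the hook's inner slope, so I eased it 4 mm outward, then about 1.5 mm back, before releasing.

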